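# Close the port block with its threaded plug

## Task

Close the metal port block with the loose hex-headed plug: set the plug upright into the threaded bore and feel for the thread start by turning it backward (anticlockwise seen from above) until it drops in, then screw it forward (clockwise) until its flange sits flush on the rim all round, and let go. Work gently, forcing neither the thread nor the block, and leave the jar, beaker, tape roll and small fitting where they stand.

Things in the scene. Friction and masses are not known exactly. Their poses are not given: they have to be found in the camera images.
- plug_hex (a point): Centre of the hexagon head of the loose steel plug (about 220 g), on its axis. Head 30 mm across flats, 28 mm tall: its top is 14 mm above this point, the flange's upper face 14 mm below. z points up along the plug; x is square to one pair of flats, the other pairs lie 60 and 120 degrees round.
- plug_flange (a point): Centre of the underside of the plug's round flange (54 mm across, 5 mm thick), the face that seats on the port's rim. On the plug's axis, 19 mm below plug_hex and 27 mm above the shank's end.
- plug: The plug; origin at the centre of its lower end, axes as plug_hex, 60 mm tall, standing upright on the worktop on its shank. Shank 27.6 mm across, 27 mm long, with three thread lugs 120 degrees apart (one along x), reaching 21 mm from the axis, 6.5 mm wide, 5 mm thick, their undersides about 5 mm above the shank's end.
- port_mouth (a point): Centre of the port's mouth, level with its rim, 40 mm above the worktop; z up. Boss 63 mm across outside; plain bore 46 mm across at the mouth. With the plug's flange seated, plug_flange coincides with this point.
- port: The port block, fixed to the worktop; origin at the centre of its underside, x and y along its sides. Aluminium plate 100 x 100 x 10 mm with four screw heads and the upright round boss in the middle. It carries the steel thread inside the bore. Plug and block must not be pressed together, nor turned against each other, with more than 45 N; fingers may push on the block with at most 25 N.
- bore_mid (a point): Point on the bore's axis 18 mm below the rim, amid the thread (32 mm inside, 3 starts 120 degrees apart, at an angle that differs each time, unrelated to the block's own yaw). Plug put in at random: lugs mostly rest on the thread's top, flange 9 to 14 mm above the rim; turning clockwise there meets solid stops. Sometimes it drops straight into the start.
- bore_floor (a point): Bottom of the bore, 38 mm below the rim. Turned back (anticlockwise from above, up to 1.8 rad) under a light push the lugs climb, may fall 3 mm off a stop, then drop into the start (0.25 rad wide): flange 2.5 to 4.5 mm up (at 5 to 8 mm it hangs on the edge: turn back a bit more). Then clockwise, sinking 4.5 mm per rad: 0.6 to 1 rad to flange on rim, about 0.3 rad more until it binds hard.
- jar: Bystander: a screw-top jar, 50 mm across, 72 mm tall, origin at the centre of its underside.
- beaker: Bystander: a glass beaker, 53 mm across, 70 mm tall, origin at the centre of its underside.
- tape: Bystander: a roll of tape lying flat, 58 mm across, 19 mm tall, origin at the centre of its underside.
- fitting: Bystander: a small grey tube fitting standing upright, 20 mm across, 34 mm tall, origin at the centre of its underside.

How it is judged:
By the outcome, as a careful person would: the job done as asked, in the order asked, and still so for the second after the job is handed in, with the robot touching nothing.
It also fails if it takes over 61 s, if anything falls off the work surface, if the arm or the gripper's body presses on something with over 40 N, if the wrist force passes 120 N, or if a joint passes its speed limit or range.

## Robot

A 7-joint arm with a two-finger parallel gripper is mounted at the origin on a cart in front of the work surface, level with it; the furniture and walls round the work are solid. World frame = base frame: x ahead of the robot, y to its left, z up, the work surface at z = 0. Lengths are in m, angles in rad, forces in N, time in s.
With the tool pointing down it reaches from about 0.425 to 0.925 m from the base axis. Payload 6.8 kg.
Tool frame: the origin (TCP) lies on the centre line of the jaws, within the pads' length; the fingertips stand 25 mm ahead of it and the grasp point (between the pads) lies 6 mm ahead of it; z points along the fingers, y is the direction in which the jaws open and shut (so a half turn about z gives the same grasp; the last joint's range is limited). The gripper opens to 85 mm and grips with 20 to 120 N. Pads are 22 mm wide; open, the fingers measure 114 mm over their backs; the gripper's body (76 mm by 85 mm) begins 54 mm behind the grasp point. The pads swing forward as they close: fully open they stand 13 mm farther back than shut.
Start: joints at [1.211, 0.477, 0.022, 1.555, -0.011, 1.109, -0.083], TCP at [0.168, -0.654, 0.228] pointing down, gripper open.
Joint ranges: [-2.96, 2.96], [-0.34, 2.1], [-1.41, 1.46], [0.24, 2.44], [-1.37, 4.51], [0.17, 1.92], [-2.96, 2.96]. Speed limits (rad/s): [2.39, 2.39, 3.14, 3.14, 3.14, 3.14, 3.14].

## Interface

Orientations are given as a unit quaternion [w, x, y, z].
In Python, from station import status, cams, order, models gives the robot as it stands.
- The arm moves only by the tool move_arm, never from a script. Its argument "steps" is one flat list of numbers, 7 for each row, row after row: the gripper's target within -1 to 1 (fully open at 1, half-way at 0, shut at -1), then the shift along the world's x, y, z in cm, then the turn, a rotation vector about the world's x, y, z in degrees. A call has 1 to 8 rows; each row shifts and turns the commanded pose from where the row before left it; what a row does not reach is not made up. A row lasts 1/10 s, in which the tool goes at most 50 mm and 8.59 degrees, less where a joint would pass 70% of its speed; a pose out of reach is approached as far as the arm can. A call with a gripper value outside its range is refused whole. The fingers move at their own pace and stop on an object; "newtons" is the grip in N (left out, the last holds). Time passes only in rows, so rows that do not move let the fingers close. It gives the time, the measured TCP pose, the force and the opening at its end, in the units of the state.
- status.get_obs(): the state, without advancing time (a new reading comes with each control period).
- cams.read_camera(name): name is "side" or "top"; returns a dict with "pixels" (480x640x3 uint8, red, green, blue), "mtx" (3x3 intrinsics, pixels), "T" (4x4, takes a point from camera to world coordinates). Camera axes: x right, y down, z forward; pixel columns grow to the right and rows downward; lengths in m; the calibration is good to about 2 mm. A picture is of the moment at which its call begins. There is no depth.
- order.hand_in(): hands the job in, once; it reports no verdict.
Trained networks look in the newest picture that a camera, given by its name, has taken for a name from the list of things; names that differ only in an ending like _2 or _b are one class to them, and where a whole thing is asked for, a point or a joint stands for the part that bears it (a point fixed in the world has none). Each returns a list of dicts, best first, with "score" (0 to 1); they miss things now and then, are a little off and sometimes report something else, mostly with a low value. They report only what shows in the picture. A call takes as long as a camera call.
- models.silhouettes(camera, query): "region" (480x640 bool, what is visible of it) and "box" ([centre column, centre row, width, height] in pixels, round what is visible of it).
- models.place_of(camera, query): "position" ([row, column] in pixels: a listed point, or the origin of a listed thing).
The state is a dict: "t": time; "q": joint angles; "joint_vel": joint speeds; "joint_torque": joint torques, N m; "eef_pos": TCP position; "tool_rot": TCP orientation; "contact_force": force on the tool from outside, world axes, zero at the start; "torque": the same for the moment, N m; "gripper_width": opening from 0.0 (shut) to 1.0 (fully open).
Only numpy, scipy, OpenCV 4.12 (cv2) and the standard library are available. Lean on these libraries where they do the work, as an engineer would, in place of code of your own. Each camera call takes 0.05 s, during which the arm holds its last target.

## Working session

There is one attempt and no reset: what is moved stays moved. The work goes in short steps, Python scripts to look and compute and a tool call to move; the robot and the scene stay as the last step left them, time stands still between calls to the robot, and variables do not carry over. Pictures are saved under pics/ and viewed, and the job is handed in when it is done.

Besides the shell and the picture viewer there is one more tool, called after "Call:" by a JSON object that holds its "name" and its "arguments". move_arm: Moves the arm, as the interface text tells. Its arguments: {"type":"object","properties":{"steps":{"type":"array"},"newtons":{"type":"number"}},"required":["steps"]}

```bash
mkdir -p pics; ls; python3 - <<'E'
from station import status,cams,models
import cv2,numpy as np
print(status.get_obs())
for n in ("side","top"):
    c=cams.read_camera(n)
    cv2.imwrite(f"pics/{n}0.png",c["pixels"][:,:,::-1])
    print(n,c["mtx"].round(1).tolist(),c["T"].round(4).tolist())
    for q in ["plug_hex","plug_flange","plug","port_mouth","port","jar","beaker","tape","fitting"]:
        r=models.place_of(n,q)
        print(q,[(np.round(x["position"],1).tolist(),round(x["score"],2)) for x in r[:3]])
E
```

```text
pics
{'t': 0.0, 'q': array([ 1.21091886,  0.47779755,  0.02235936,  1.55648088, -0.01152057,
        1.10930178, -0.08308862]), 'joint_vel': array([ 0.00102433,  0.00050682, -0.00064894,  0.0005712 ,  0.00014284,
        0.00271217,  0.00062773]), 'joint_torque': array([ 5.57537132e-04, -5.96438920e+01,  1.60790998e+00, -2.81190044e+01,
        1.24860794e-02,  9.21176921e-03, -4.13003050e-06]), 'eef_pos': array([ 0.16798429, -0.65312836,  0.22721539]), 'tool_rot': array([-9.11916314e-04,  9.92085663e-01,  1.25559438e-01, -1.80580856e-04]), 'contact_force': array([-0.26549235, -0.13362235,  0.21046221]), 'torque': array([ 0.03084934, -0.01438631, -0.0005147 ]), 'gripper_width': 0.9986564970257017}
side [[517.8, 0.0, 308.0], [0.0, 517.8, 238.8], [0.0, 0.0, 1.0]] [[0.9752, -0.1024, 0.196, 0.2831], [-0.2207, -0.5032, 0.8355, -0.8385], [0.0131, -0.8581, -0.5133, 0.6132], [0.0, 0.0, 0.0, 1.0]]
plug_hex [([319.9, 291.6], 0.73)]
plug_flange [([328.3, 298.7], 0.59)]
plug [([342.1, 298.0], 0.61), ([330.6, 297.6], 0.6), ([242.0, 289.0], 0.44)]
port_mouth [([228.2, 288.6], 0.79)]
port [([244.7, 289.7], 0.89)]
jar [([209.2, 245.7], 0.68), ([340.1, 296.7], 0.51)]
beaker [([204.7, 298.4], 0.96)]
tape [([321.3, 296.1], 0.63)]
fitting [([243.6, 290.4], 0.74), ([272.6, 343.3], 0.65)]
top [[461.8, 0.0, 323.0], [0.0, 461.8, 245.1], [0.0, 0.0, 1.0]] [[0.0289, -0.9989, 0.0376, 0.4329], [-0.9994, -0.0282, 0.0191, 0.0789], [-0.018, -0.0381, -0.9991, 1.1028], [0.0, 0.0, 0.0, 1.0]]
plug_hex [([269.3, 441.6], 0.95)]
plug_flange []
plug [([265.2, 440.2], 0.73)]
port_mouth [([246.3, 300.5], 0.82)]
port [([244.7, 303.8], 0.67)]
jar [([275.6, 221.5], 0.71), ([246.6, 303.3], 0.68)]
beaker [([218.2, 224.0], 0.91)]
tape [([196.9, 417.4], 0.59)]
fitting [([210.8, 361.2], 0.43), ([244.4, 300.6], 0.34)]
```

View pics/side0.png

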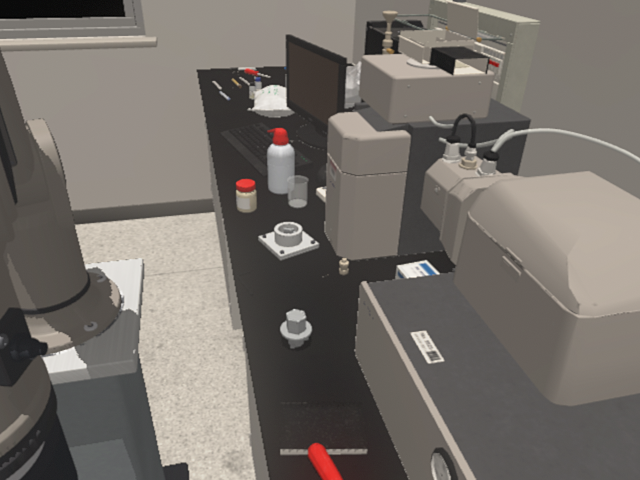

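View pics/top0.png

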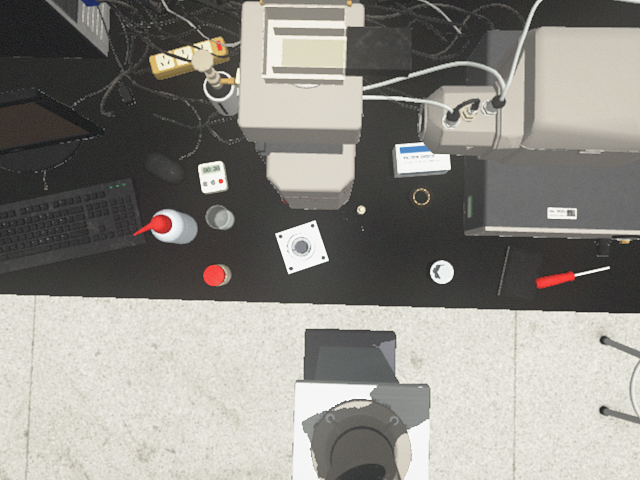

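```bash
cat > h.py <<'E'
import numpy as np,cv2
from station import status,cams,models
def ray(c,u,v):
    d=c["T"][:3,:3]@np.linalg.solve(c["mtx"],[u,v,1.]); return c["T"][:3,3],d
def atz(c,u,v,z):
    o,d=ray(c,u,v); return o+d*(z-o[2])/d[2]
def proj(c,p):
    p=np.atleast_2d(p); q=(p-c["T"][:3,3])@c["T"][:3,:3]; w=q@c["mtx"].T; return w[:,:2]/w[:,2:]
def crop(c,u,v,r,k,name,inv=False):
    u,v=int(u),int(v); im=c["pixels"][max(0,v-r):v+r,max(0,u-r):u+r,::-1]
    cv2.imwrite("pics/"+name,cv2.resize(im,None,fx=k,fy=k,interpolation=cv2.INTER_CUBIC))
E
python3 - <<'E'
from h import *
zs=dict(plug_hex=.046,plug_flange=.027,plug=0,port_mouth=.04,port=0,jar=0,beaker=0,tape=0,fitting=0)
for n in ("side","top"):
    c=cams.read_camera(n)
    for q,z in zs.items():
        for x in models.place_of(n,q)[:2]:
            v,u=x["position"]; print(n,q,round(x["score"],2),atz(c,u,v,z).round(4))
    for q in("plug","port"):
        r=models.silhouettes(n,q)
        if r: print(n,q,r[0]["score"],np.round(r[0]["box"],1)); cv2.imwrite(f"pics/m_{n}_{q}.png",r[0]["region"].astype(np.uint8)*255)
    if n=="top": crop(c,441,271,25,12,"t_plug.png");crop(c,302,247,35,10,"t_port.png")
    else: crop(c,296,328,30,12,"s_plug.png");crop(c,289,238,40,10,"s_port.png")
E
cd pics; python3 -c "
import cv2,numpy as np
for a in('plug','port'):
  i=[cv2.resize(cv2.imread(f'{s}_{a}.png'),(400,400)) for s in 'ts']; cv2.imwrite(f'both_{a}.png',np.hstack(i))"
```

```text
side plug_hex 0.57 [ 0.4123 -0.1706  0.046 ]
side plug_hex 0.38 [0.5004 0.2328 0.046 ]
side plug_flange 0.61 [ 0.4241 -0.1732  0.027 ]
side plug 0.87 [ 0.4228 -0.172   0.    ]
side port_mouth 0.6 [0.4643 0.1525 0.04  ]
side port 0.88 [0.4729 0.1502 0.    ]
side jar 0.62 [0.3921 0.3275 0.    ]
side beaker 0.63 [0.5213 0.3281 0.    ]
side beaker 0.49 [ 0.4289 -0.1157  0.    ]
side fitting 0.58 [0.56   0.0107 0.    ]
side plug 0.72 [295.  326.   27.7  39.6]
side port 0.68 [289.4 239.2  62.7  33.7]
top plug_hex 0.58 [ 0.422  -0.1671  0.046 ]
top plug_flange 0.63 [ 0.4151 -0.1648  0.027 ]
top plug 0.7 [ 0.4187 -0.1793  0.    ]
top port_mouth 0.58 [0.4728 0.1486 0.04  ]
top port 0.56 [0.4652 0.144  0.    ]
top port 0.52 [0.4743 0.15   0.    ]
top jar 0.58 [0.3933 0.3453 0.    ]
top beaker 0.95 [0.5359 0.3487 0.    ]
top tape 0.86 [ 0.602  -0.1246  0.    ]
top tape 0.64 [0.4627 0.1456 0.    ]
top fitting 0.52 [0.5576 0.0162 0.    ]
top fitting 0.48 [ 0.4154 -0.1801  0.    ]
top plug 0.73 [443.1 271.6  24.7  25.8]
top port 0.82 [303.4 246.   48.   49. ]
```

View pics/both_plug.png

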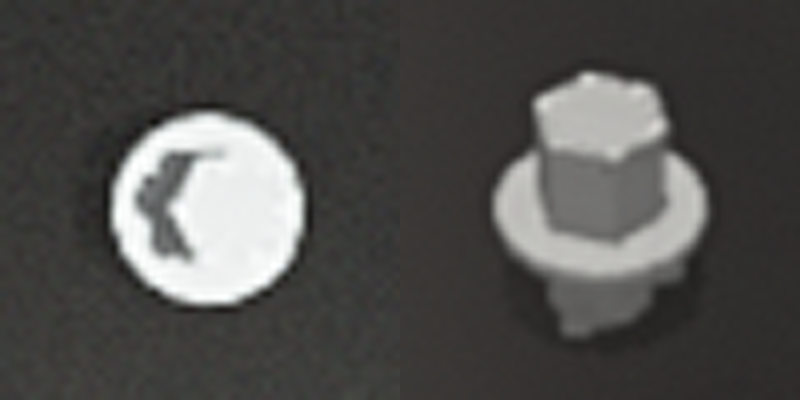

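View pics/both_port.png

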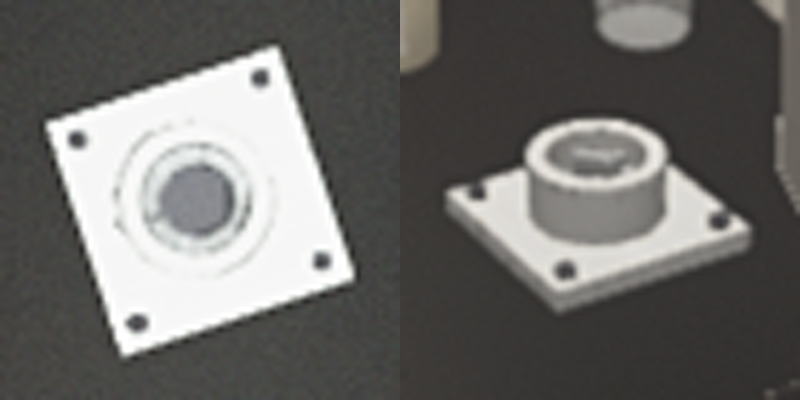

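```bash
cat >> h.py <<'E'
def blob(c,u,v,r,th):
    g=cv2.cvtColor(c["pixels"],cv2.COLOR_RGB2GRAY); s=np.zeros_like(g); s[v-r:v+r,u-r:u+r]=g[v-r:v+r,u-r:u+r]
    # 4x upsample for subpixel
    k=8; patch=cv2.resize(g[v-r:v+r,u-r:u+r],None,fx=k,fy=k,interpolation=cv2.INTER_CUBIC)
    m=(patch>th).astype(np.uint8); cs,_=cv2.findContours(m,cv2.RETR_EXTERNAL,cv2.CHAIN_APPROX_NONE)
    cn=max(cs,key=cv2.contourArea).reshape(-1,2).astype(float)
    return (cn+.5)/k-.5+[u-r,v-r]
E
python3 - <<'E'
from h import *
from scipy.optimize import least_squares
ct=cams.read_camera("top"); cs=cams.read_camera("side")
# flange top view
cn=blob(ct,441,271,22,140); P=np.array([atz(ct,u,v,.0315)[:2] for u,v in cn])
f=least_squares(lambda p:np.hypot(*(P-p[:2]).T)-p[2],[.42,-.17,.027],loss='soft_l1',f_scale=.0005).x; print("flange top",f)
# plate
cn=blob(ct,302,247,35,130); P=np.array([atz(ct,u,v,.01)[:2] for u,v in cn])
r=cv2.minAreaRect((P*1e4).astype(np.float32)); print("plate",np.array(r[0])/1e4,np.array(r[1])/1e4,r[2])
# side view projections
def circ(x,y,z,R): a=np.linspace(0,2*np.pi,200); return np.c_[x+R*np.cos(a),y+R*np.sin(a),0*a+z]
def draw(c,u,v,r,k,pts,name):
    im=cv2.resize(c["pixels"][v-r:v+r,u-r:u+r,::-1],None,fx=k,fy=k,interpolation=cv2.INTER_CUBIC)
    for p,col in pts:
        q=((proj(c,p)-[u-r,v-r]+.5)*k*16).astype(int); cv2.polylines(im,[q.reshape(-1,1,2)],False,col,1,cv2.LINE_AA,4)
    cv2.imwrite("pics/"+name,im); return im
px,py=np.array(r[0])/1e4
L=[]
for c,(u,v) in ((ct,(302,247)),(cs,(289,238))):
    L.append(draw(c,u,v,32,6*1,[(circ(px,py,.04,.0315),(0,0,255)),(circ(px,py,.04,.023),(0,255,0))],"x.png"))
for c,(u,v) in ((ct,(441,271)),(cs,(296,328))):
    L.append(draw(c,u,v,32,6,[(circ(f[0],f[1],.032,.027),(0,0,255)),(circ(f[0],f[1],.06,.015),(0,255,0))],"x.png"))
cv2.imwrite("pics/ov.png",cv2.resize(np.vstack([np.hstack(L[:2]),np.hstack(L[2:])]),(600,600)))
E
```

```text
flange top [ 0.41946094 -0.17565478  0.02728445]
plate [0.46868701 0.15068739] [0.10340704 0.10349543] 20.10926055908203
```

View pics/ov.png

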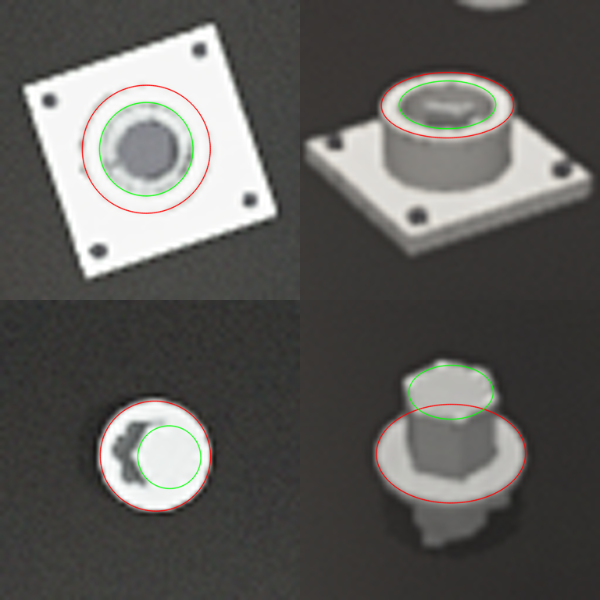

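```bash
python3 - <<'E'
from h import *
c=cams.read_camera("side")
r=24;k=25;u,v=296,322
im=cv2.resize(c["pixels"][v-r:v+r,u-12:u+12,::-1],None,fx=k,fy=k,interpolation=cv2.INTER_CUBIC)[:650]
for i in range(0,600,100): cv2.line(im,(i,0),(i,8),(0,255,255),1)
cv2.imwrite("pics/hex.png",cv2.resize(im[:600],None,fx=1,fy=1)); print(im.shape)
E
```

```text
(650, 600, 3)
```

View pics/hex.png

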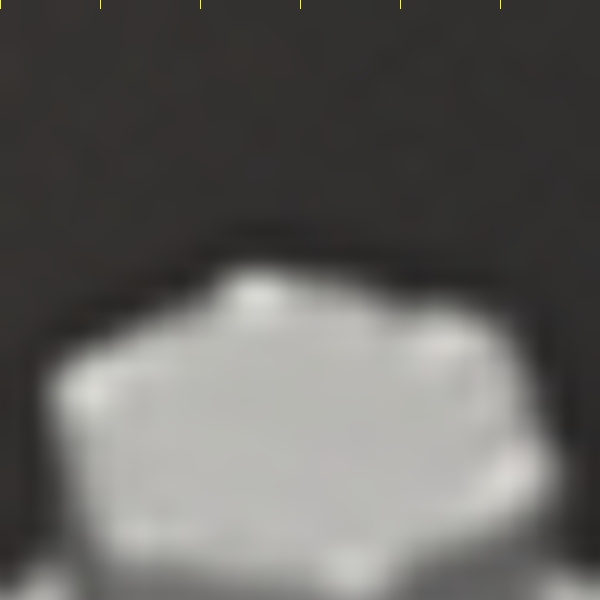

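```bash
cat >> h.py <<'E'
def hexfit(c,uv,z=.06):
    from scipy.optimize import least_squares
    P=np.array([atz(c,a,b,z)[:2] for a,b in uv]); n=len(P)
    def m(p): return p[:2]+p[3]*np.c_[np.cos(p[2]+S*np.arange(n)*np.pi/3),np.sin(p[2]+S*np.arange(n)*np.pi/3)]
    best=None
    for S in(1,-1):
        for y0 in np.arange(0,6.3,1):
            f=least_squares(lambda p:(m(p)-P).ravel(),[*P.mean(0),y0,.0173])
            if best is None or f.cost<best[0]: best=(f.cost,f.x,(m(f.x)-P))
    return best
E
python3 - <<'E'
from h import *
c=cams.read_camera("side")
V=np.array([(55,385),(250,275),(495,320),(550,470),(350,575),(110,540)])/25.-.5+[284,298]
b=hexfit(c,V); print(b[1],"vertex deg mod60",np.degrees(b[1][2])%60,"\n",(b[2]*1e3).round(1))
from scipy.optimize import least_squares
cn=blob(c,296,331,24,120)
# lower flange arc: rows>mid
import numpy as np
k=[p for p in cn if True]
P=np.array([atz(c,a,bb,.032)[:2] for a,bb in cn]); print(P.min(0),P.max(0))
# project outlines of both candidates
E
```

```text
[ 0.4195691  -0.1744282   5.78110358 -0.01680929] vertex deg mod60 31.23283577551132 
 [[ 0.6  0.4]
 [-0.1  0.3]
 [-0.7  0.4]
 [-0.5 -0.2]
 [ 0.3 -1.1]
 [ 0.4  0.2]]
[ 0.39223428 -0.20457873] [ 0.44624076 -0.15278763]
```

Call:
{"name": "move_arm", "arguments": {"steps": [1,2.0,3.5,0,0,0,7,1,2.0,3.7,0,0,0,7,1,2.0,3.7,0,0,0,7,1,2.0,3.7,0,0,0,7,1,2.0,3.7,0,0,0,7,1,2.0,3.7,0,0,0,7,1,2.0,3.7,0,0,0,7,1,2.0,3.7,0,0,0,7], "newtons": 40}}

```text
t: 3.2
eef_pos: [0.3288, -0.3583, 0.2285]
tool_rot: [0.0, 0.816, 0.579, -0.0]
contact_force: [-0.2, -0.1, -0.6]
gripper_width: 0.999
```

Call:
{"name": "move_arm", "arguments": {"steps": [1,2.0,3.8,0,0,0,6,1,2.0,3.8,-1,0,0,6,1,2.0,3.8,-2,0,0,6,1,2.0,3.8,-3,0,0,2.3,1,1.07,3.1,-3,0,0,0,1,0,0,0,0,0,0]}}

```text
t: 3.8
eef_pos: [0.4174, -0.1732, 0.1369]
tool_rot: [-0.003, 0.7, 0.714, -0.0]
contact_force: [-0.8, -0.5, 0.2]
gripper_width: 1.0
```

```bash
python3 - <<'E'
from h import *
c=cams.read_camera("side"); cv2.imwrite("pics/s1.png",c["pixels"][:,:,::-1]); cv2.imwrite("pics/s1c.png",cv2.resize(c["pixels"][180:380,190:450,::-1],None,fx=3,fy=3))
o=status.get_obs(); print(o["eef_pos"],o["tool_rot"],o["q"],o["t"])
print(atz(c,330,245,0),atz(c,365,258,0),atz(c,403,252,0))
E
```

```text
[ 0.41750726 -0.17597021  0.13826849] [-1.70248281e-03  7.00876577e-01  7.13280483e-01 -2.79390348e-04] [ 0.68486246  0.27458208 -0.48304532  2.1262249   0.17776573  0.78203971
  0.10770817] 3.85
[0.56011375 0.12308326 0.        ] [0.62103937 0.0554601  0.        ] [0.71169831 0.06181801 0.        ]
```

View pics/s1c.png

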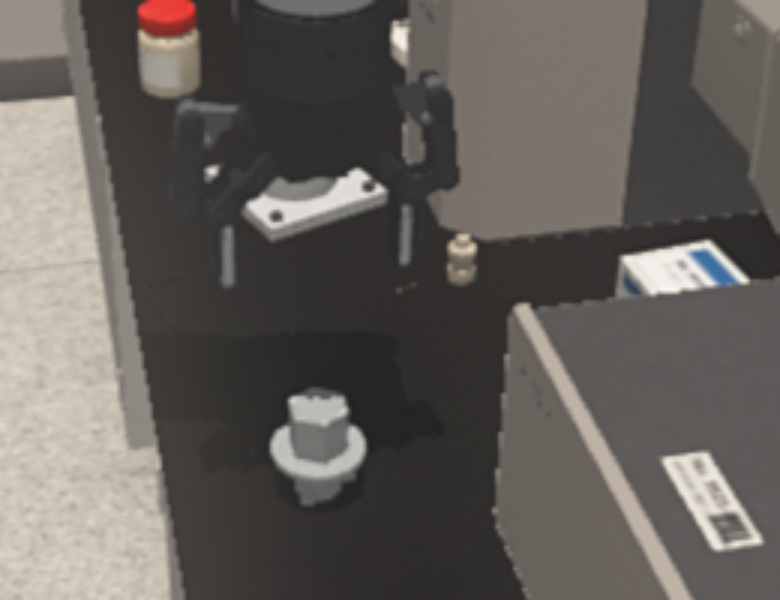

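Call:
{"name": "move_arm", "arguments": {"steps": [1,0.2,0.08,-2.5,0,0,0,1,0,0,-2.5,0,0,0,1,0,0,-1.7,0,0,0,1,0,0,-1.05,0,0,0,1,0,0,0,0,0,0]}}

```text
t: 4.35
eef_pos: [0.4194, -0.1785, 0.0616]
tool_rot: [-0.0, 0.703, 0.711, -0.0]
contact_force: [0.4, 0.0, 0.9]
gripper_width: 1.0
```

```bash
python3 - <<'E'
from h import *
c=cams.read_camera("side"); cv2.imwrite("pics/s2c.png",cv2.resize(c["pixels"][230:380,200:400,::-1],None,fx=4,fy=4))
o=status.get_obs(); print(o["eef_pos"],o["tool_rot"],o["contact_force"],o["t"])
E
```

```text
[ 0.41999668 -0.17843229  0.06235156] [ 8.05671912e-05  7.03030610e-01  7.11159574e-01 -1.25200708e-04] [ 0.27981292 -1.22375969  0.53368846] 4.4
```

View pics/s2c.png

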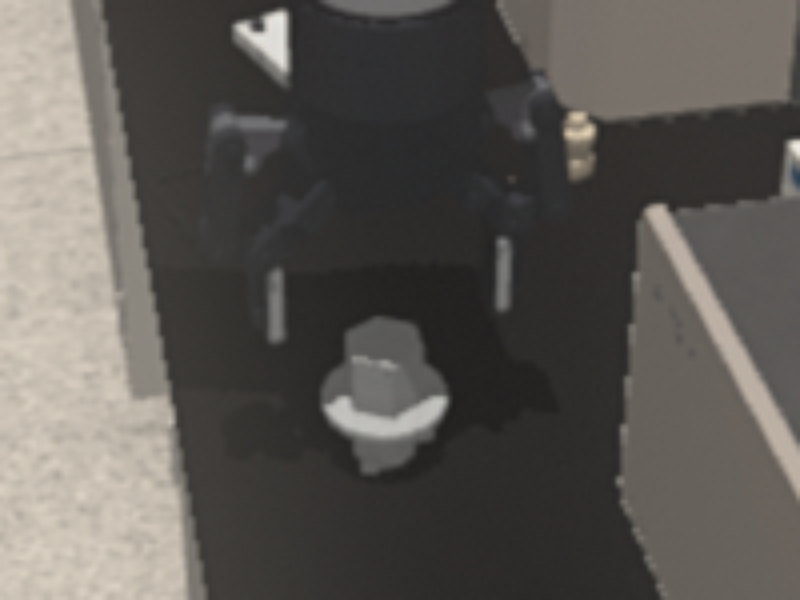

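```bash
python3 - <<'E'
from h import *
c=cams.read_camera("side")
for z in(.03,.04,.05,.06): print(z,(proj(c,[.4655,-.18,z])[0]-[200,230])*4,(proj(c,[.3745,-.18,z])[0]-[200,230])*4)
E
```

```text
0.03 [490.15374259 387.2236027 ] [279.4610643 416.7067604]
0.04 [490.80087487 369.08372034] [278.86743423 398.36725131]
0.05 [491.45559942 350.7310175 ] [278.2666947  379.80810356]
0.06 [492.11805065 332.16172679] [277.65871722 361.02534771]
```

Call:
{"name": "move_arm", "arguments": {"steps": [0,0,0.3,0.4,0,0,0,0,0,0,0,0,0,0,0,0,0,0,0,0,0,0,0,0,0,0,0,0]}}

```text
t: 4.85
eef_pos: [0.4202, -0.1747, 0.0664]
tool_rot: [0.0, 0.703, 0.712, 0.0]
contact_force: [0.0, 0.3, -0.3]
gripper_width: 0.505
```

```bash
python3 - <<'E'
from h import *
c=cams.read_camera("side"); im=cv2.resize(c["pixels"][230:380,200:400,::-1],None,fx=4,fy=4)
cv2.imwrite("pics/s3c.png",(255*(im/255.)**.45).astype(np.uint8))
o=status.get_obs(); print(o["eef_pos"],o["tool_rot"],o["contact_force"],o["t"],o["gripper_width"])
E
```

```text
[ 0.42005039 -0.1747497   0.06628105] [2.04372943e-04 7.02623243e-01 7.11562039e-01 4.01992693e-05] [ 0.17891743 -0.3542971   0.47420361] 4.9 0.5014891760372665
```

View pics/s3c.png

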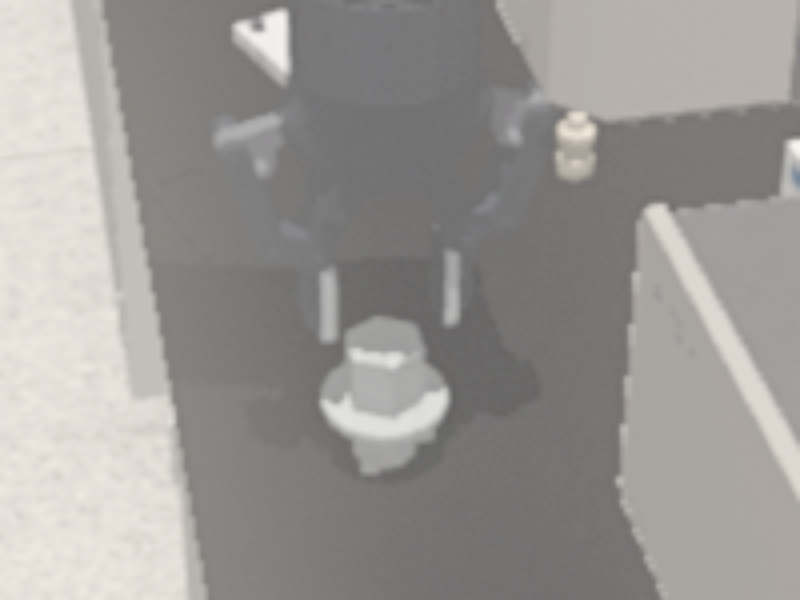

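```bash
python3 - <<'E'
from h import *
c=cams.read_camera("side"); im=c["pixels"][270:350,260:340,::-1].astype(float)
im=np.clip((im-25)*4,0,255).astype(np.uint8); im=cv2.resize(im,None,fx=7,fy=7,interpolation=cv2.INTER_NEAREST)
for z in(.03,.04,.05,.06,.07):
  for s in(-1,1):
    for dy in (-.011,.011):
      p=(proj(c,[.42+s*.0225,-.175+dy,z])[0]-[260,270]+.5)*7; cv2.circle(im,tuple(int(a) for a in p),3,(0,0,255) if z!=.05 else (0,255,0),-1)
cv2.imwrite("pics/s4.png",im)
E
```

```text
(no output)
```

View pics/s4.png

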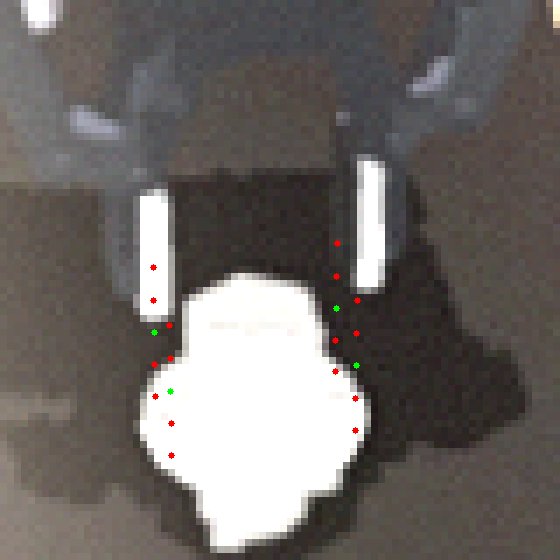

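```bash
python3 - <<'E'
from h import *
c=cams.read_camera("top"); cv2.imwrite("pics/t4.png",cv2.resize(c["pixels"][180:360,340:540,::-1],None,fx=4,fy=4))
s=cams.read_camera("side")
for n,(x,y),px in(("s1",(.4175,-.176),(325,267.3)),("s2",(.42,-.1784),(325.7,307.5))):
  for z in(.05,.07,.09,.11,.13,.15): print(n,z,proj(s,[x+.0425,y-.011,z])[0].round(1),px)
print(proj(c,[.42,-.175,.066])); print(status.get_obs()["t"])
E
```

```text
s1 0.05 [320.7 320.7] (325, 267.3)
s1 0.07 [321.  311.4] (325, 267.3)
s1 0.09 [321.3 301.8] (325, 267.3)
s1 0.11 [321.7 291.9] (325, 267.3)
s1 0.13 [322.  281.8] (325, 267.3)
s1 0.15 [322.3 271.5] (325, 267.3)
s2 0.05 [322.5 321.5] (325.7, 307.5)
s2 0.07 [322.8 312.1] (325.7, 307.5)
s2 0.09 [323.2 302.5] (325.7, 307.5)
s2 0.11 [323.5 292.6] (325.7, 307.5)
s2 0.13 [323.9 282.5] (325.7, 307.5)
s2 0.15 [324.2 272.2] (325.7, 307.5)
[[444.91583455 271.75652496]]
5.05
```

View pics/t4.png

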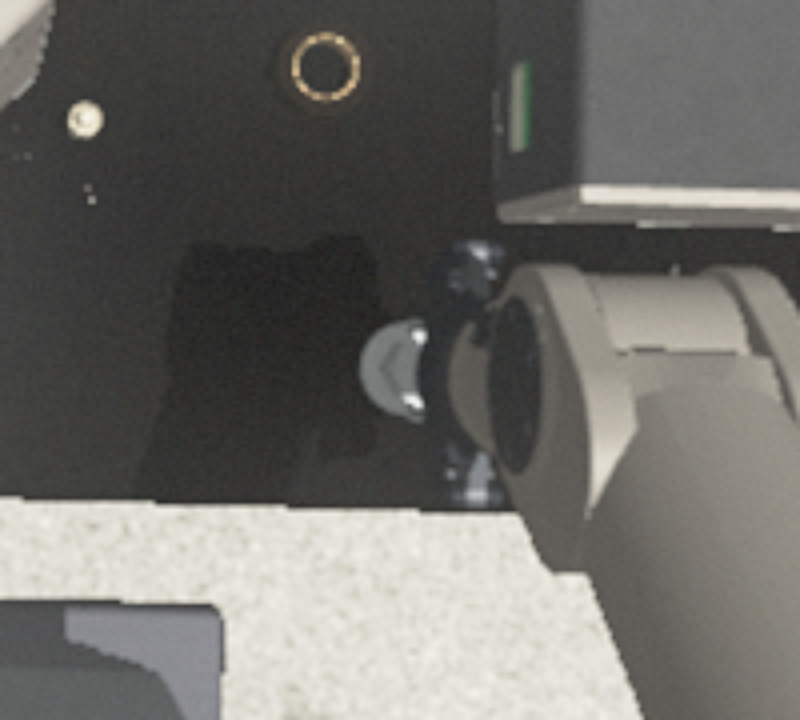

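Call:
{"name": "move_arm", "arguments": {"steps": [0,-0.07,0,-0.4,0,0,0,0,0,0,-0.4,0,0,0,0,0,0,0,0,0,0]}}

```text
t: 5.35
eef_pos: [0.4187, -0.1745, 0.0574]
tool_rot: [-0.001, 0.703, 0.712, -0.0]
contact_force: [-0.6, 0.1, -1.1]
gripper_width: 0.502
```

```bash
cat >> h.py <<'E'
def zoom(name,u,v,r=40,k=7):
    c=cams.read_camera("side"); im=c["pixels"][v-r:v+r,u-r:u+r,::-1].astype(float)
    im=np.clip((im-25)*2,0,255).astype(np.uint8); cv2.imwrite("pics/"+name,cv2.resize(im,None,fx=k,fy=k,interpolation=cv2.INTER_CUBIC))
    o=status.get_obs(); print(o["eef_pos"].round(4),o["tool_rot"].round(4),o["contact_force"].round(2),o["torque"].round(3),round(o["t"],2),round(o["gripper_width"],3)); return c
E
python3 - <<'E'
from h import *
zoom("s5.png",300,310)
E
```

```text
[ 0.4189 -0.1745  0.0576] [-5.000e-04  7.026e-01  7.116e-01 -2.000e-04] [-0.33 -0.38 -0.12] [-0.015  0.032 -0.047] 5.4 0.502
```

View pics/s5.png

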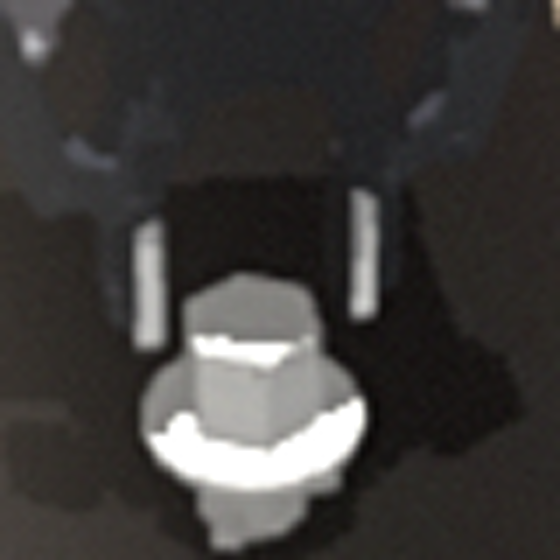

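Call:
{"name": "move_arm", "arguments": {"steps": [0,0,0,-0.5,0,0,0,0,0,0,-0.5,0,0,0,0,0,0,-0.5,0,0,0,0,0,0,0,0,0,0]}}

```text
t: 5.8
eef_pos: [0.4187, -0.1744, 0.0423]
tool_rot: [-0.001, 0.703, 0.712, -0.0]
contact_force: [0.1, 0.1, -0.2]
gripper_width: 0.5
```

```bash
python3 - <<'E'
from h import *
zoom("s6.png",300,310)
E
```

```text
[ 0.4189 -0.1745  0.0426] [-5.000e-04  7.026e-01  7.116e-01 -2.000e-04] [-0.33 -0.38 -0.2 ] [0.047 0.022 0.022] 5.85 0.501
```

View pics/s6.png

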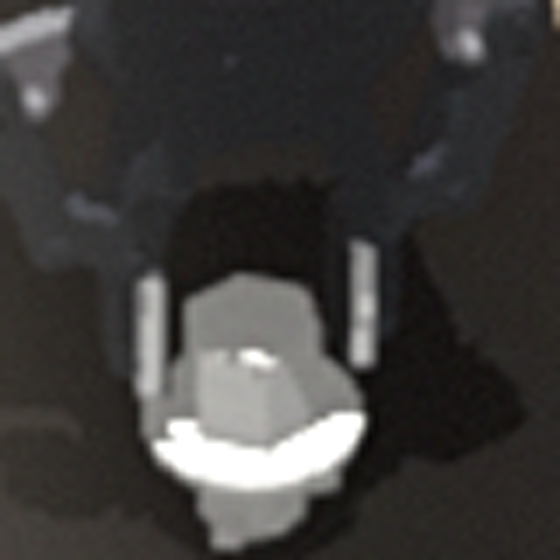

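Call:
{"name": "move_arm", "arguments": {"steps": [0,0,0,-0.4,0,0,0,0,0,0,-0.4,0,0,0,-0.1,0,0,0,0,0,0,-0.2,0,0,0,0,0,0,-0.3,0,0,0,0,0,0,-0.4,0,0,0,0,0,0,-0.4,0,0,0,0,0,0], "newtons": 40}}

```text
t: 6.55
eef_pos: [0.4194, -0.1747, 0.0352]
tool_rot: [0.0, 0.703, 0.712, 0.0]
contact_force: [0.2, 0.2, 1.1]
gripper_width: 0.343
```

```bash
python3 - <<'E'
from h import *
zoom("s7.png",300,310)
E
```

```text
[ 0.4194 -0.1746  0.0352] [2.000e-04 7.026e-01 7.116e-01 1.000e-04] [-0.3   1.17  1.8 ] [0.095 0.017 0.006] 6.6 0.337
```

View pics/s7.png

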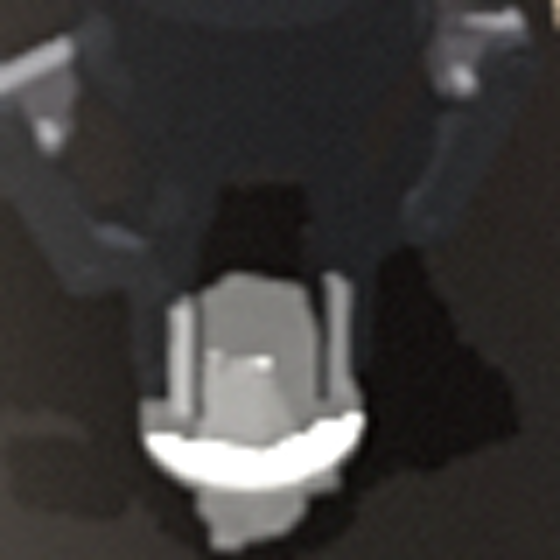

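Call:
{"name": "move_arm", "arguments": {"steps": [-0.6,0,0,0,0,0,0,-1,0,0,0,0,0,0,-1,0,0,0,0,0,0,-1,0,0,0,0,0,0,-1,0,0,0,0,0,0], "newtons": 60}}

```text
t: 7.1
eef_pos: [0.4195, -0.1747, 0.0353]
tool_rot: [0.0, 0.703, 0.712, 0.0]
contact_force: [-0.8, 1.3, 6.1]
gripper_width: 0.337
```

```bash
python3 - <<'E'
from h import *
zoom("s8.png",300,310)
E
```

```text
[ 0.4195 -0.1747  0.0353] [2.000e-04 7.026e-01 7.116e-01 1.000e-04] [-0.15  0.64  4.91] [ 0.115  0.19  -0.004] 7.15 0.334
```

View pics/s8.png

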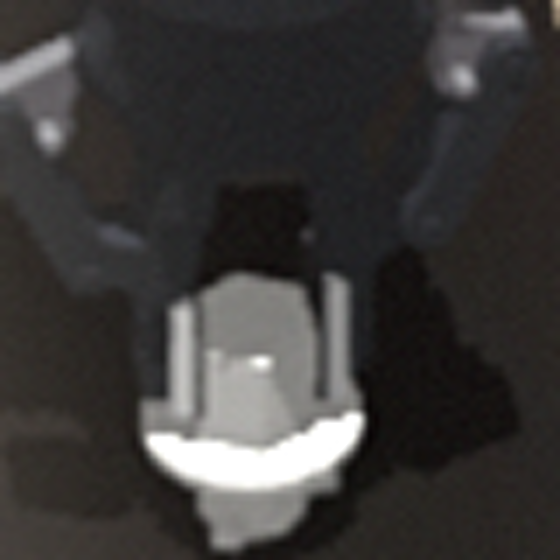

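Call:
{"name": "move_arm", "arguments": {"steps": [-1,0,0,1.0,0,0,0,-1,0,0,2.0,0,0,0,-1,0,0,3.0,0,0,0,-1,0.3,2.0,0.5,0,0,0,-1,0.5,3.5,0,0,0,0,-1,0.6,4.0,0,0,0,0,-1,0.6,4.0,0,0,0,0,-1,0.6,4.0,0,0,0,0]}}

```text
t: 7.95
eef_pos: [0.4449, 0.0015, 0.1004]
tool_rot: [0.0, 0.703, 0.711, -0.0]
contact_force: [0.2, -1.2, -1.9]
gripper_width: 0.339
```

Call:
{"name": "move_arm", "arguments": {"steps": [-1,0.6,4.0,0,0,0,0,-1,0.6,4.0,0,0,0,0,-1,0.6,4.0,0,0,0,0,-1,0.5,3.0,0,0,0,0,-1,0,0,0,0,0,0]}}

```text
t: 8.45
eef_pos: [0.4685, 0.1558, 0.1009]
tool_rot: [-0.001, 0.7, 0.714, 0.002]
contact_force: [0.2, 0.2, -1.2]
gripper_width: 0.335
```

```bash
python3 - <<'E'
from h import *
c=zoom("s9.png",292,220,48,6)
t=cams.read_camera("top"); cv2.imwrite("pics/t9.png",cv2.resize(t["pixels"][190:300,240:380,::-1],None,fx=5,fy=5))
print(status.get_obs()["q"].round(2))
E
```

```text
[0.468  0.1526 0.1004] [-4.000e-04  7.011e-01  7.130e-01  3.000e-04] [-0.16 -0.56 -1.67] [-0.08   0.001 -0.032] 8.5 0.333
[ 0.02  0.41 -0.55  2.07  0.31  0.74 -0.71]
```

View pics/s9.png

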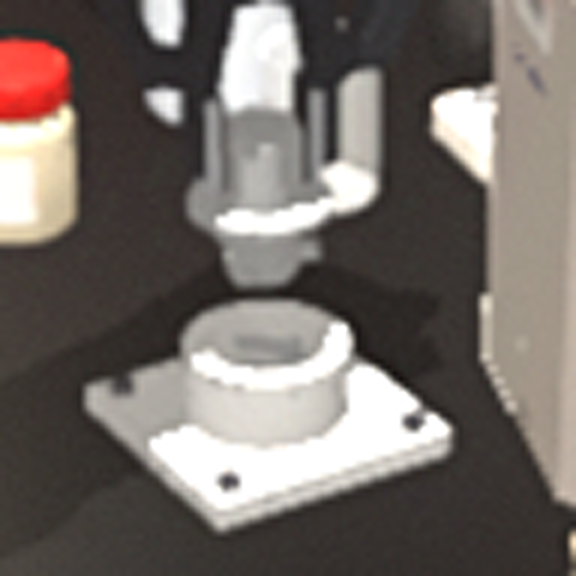

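View pics/t9.png

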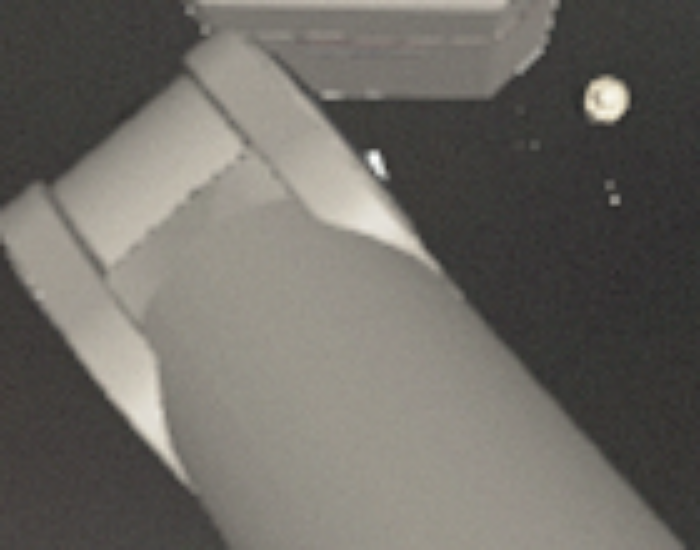

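```bash
cat >> h.py <<'E'
def circ(x,y,z,R): a=np.linspace(0,2*np.pi,200); return np.c_[x+R*np.cos(a),y+R*np.sin(a),0*a+z]
def draw(c,im,u,v,r,k,pts):
    im=cv2.resize(im[v-r:v+r,u-r:u+r],None,fx=k,fy=k,interpolation=cv2.INTER_CUBIC)
    for p,col in pts:
        q=((proj(c,p)-[u-r,v-r]+.5)*k*16).astype(int); cv2.polylines(im,[q.reshape(-1,1,2)],False,col,1,cv2.LINE_AA,4)
    return im
E
python3 - <<'E'
from h import *
c=cams.read_camera("side"); im0=cv2.imread("pics/side0.png"); im=c["pixels"][:,:,::-1].astype(float); im=np.clip((im-25)*2,0,255).astype(np.uint8)
P=(.4687,.1507)
A=draw(c,im0,289,235,20,15,[(circ(*P,.04,.0315),(0,0,255)),(circ(*P,.04,.023),(0,255,0))])
o=status.get_obs()["eef_pos"]; z=o[2]-.0353
B=draw(c,im,289,208,20,15,[(circ(o[0],o[1],z+.027,.027),(0,0,255)),(circ(o[0],o[1],z,.0138),(0,255,0)),(circ(o[0],o[1],z+.032,.027),(0,255,255))])
cv2.imwrite("pics/ov2.png",cv2.resize(np.hstack([A,B]),(800,400)))
# ellipse fit of rim in initial image: gradient edges near predicted
g=cv2.cvtColor(im0,cv2.COLOR_BGR2GRAY).astype(np.float32)
from scipy.ndimage import map_coordinates
from scipy.optimize import minimize
def cost(p):
    a=proj(c,circ(p[0],p[1],.04,.0305)); b=proj(c,circ(p[0],p[1],.04,.0327))
    s=slice(0,200)
    f=lambda q:map_coordinates(g,[q[:,1],q[:,0]],order=1)
    ai=f(proj(c,circ(p[0],p[1],.04,.0300)));bo=f(proj(c,circ(p[0],p[1],.04,.0330)))
    return -(ai-bo).mean()
r=minimize(cost,P,method="Nelder-Mead",options=dict(initial_simplex=[[.4687,.1507],[.4720,.1507],[.4687,.1540]])); print(r.x,r.fun,cost(P))
E
```

```text
[0.46799048 0.14867021] -70.1582260131836 -61.1355
```

View pics/ov2.png

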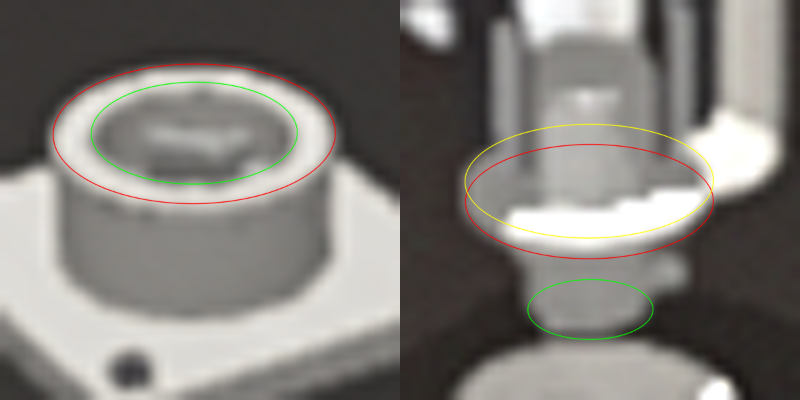

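Call:
{"name": "move_arm", "arguments": {"steps": [-1,0.07,-0.3,-0.5,0,0,0,-1,0,0,-1.0,0,0,0,-1,0,0,-0.6,0,0,0,-1,0,0,0,0,0,0]}}

```text
t: 9.0
eef_pos: [0.468, 0.1464, 0.0777]
tool_rot: [-0.001, 0.703, 0.711, -0.001]
contact_force: [-0.1, -0.2, -1.8]
gripper_width: 0.341
```

```bash
cat >> h.py <<'E'
def ovl(name,P=(.468,.1487),px=0,py=0):
    c=cams.read_camera("side"); im=c["pixels"][:,:,::-1].astype(float); im=np.clip((im-15)*1.3,0,255).astype(np.uint8)
    ob=status.get_obs(); o=ob["eef_pos"]; z=o[2]-.0353; x,y=o[0]+px,o[1]+py
    B=draw(c,im,289,218,22,14,[(circ(x,y,z+.027,.027),(0,0,255)),(circ(x,y,z,.0138),(0,255,0)),(circ(x,y,z+.032,.027),(0,255,255)),(circ(*P,.04,.0315),(255,0,255))])
    A=draw(c,im,289,218,22,14,[])
    cv2.imwrite("pics/"+name,cv2.resize(np.hstack([A,B]),(800,400)))
    print(o.round(4),"bot",round(z,4),"flange-up",round(z+.027-.04,4),ob["tool_rot"].round(4),ob["contact_force"].round(2),ob["torque"].round(2),round(ob["t"],2),round(ob["gripper_width"],3),"q7",ob["q"][6].round(2))
E
python3 - <<'E'
from h import *
ovl("s10.png")
E
```

```text
[0.4684 0.1468 0.0783] bot 0.043 flange-up 0.03 [-4.000e-04  7.027e-01  7.114e-01 -7.000e-04] [-0.27 -0.09 -2.04] [-0.02  0.01  0.01] 9.05 0.339 q7 -0.73
```

View pics/s10.png

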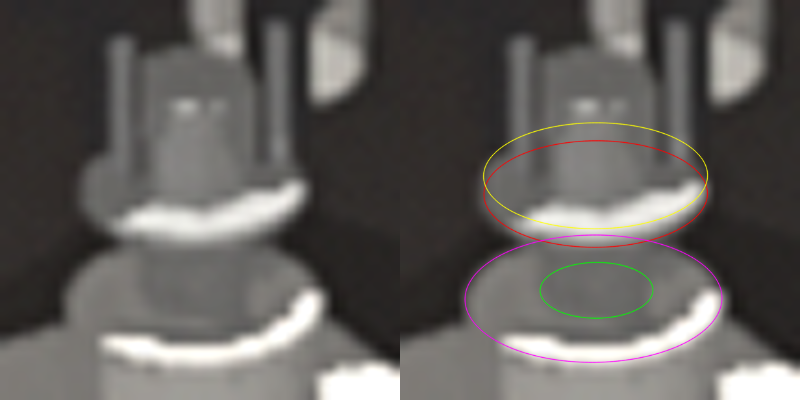

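Call:
{"name": "move_arm", "arguments": {"steps": [-1,0.02,0.3,0,0,0,0,-1,0,0,-0.4,0,0,0,-1,0,0,-0.3,0,0,0,-1,0,0,-0.2,0,0,0,-1,0,0,0,0,0,0]}}

```text
t: 9.55
eef_pos: [0.4689, 0.1502, 0.0697]
tool_rot: [-0.0, 0.703, 0.712, -0.0]
contact_force: [0.8, -1.2, -2.3]
gripper_width: 0.341
```

```bash
python3 - <<'E'
from h import *
ovl("s11.png")
E
```

```text
[0.469  0.1503 0.0699] bot 0.0346 flange-up 0.0216 [-1.000e-04  7.026e-01  7.116e-01 -2.000e-04] [ 0.74  0.36 -1.88] [-0.01 -0.07 -0.04] 9.6 0.337 q7 -0.75
```

View pics/s11.png

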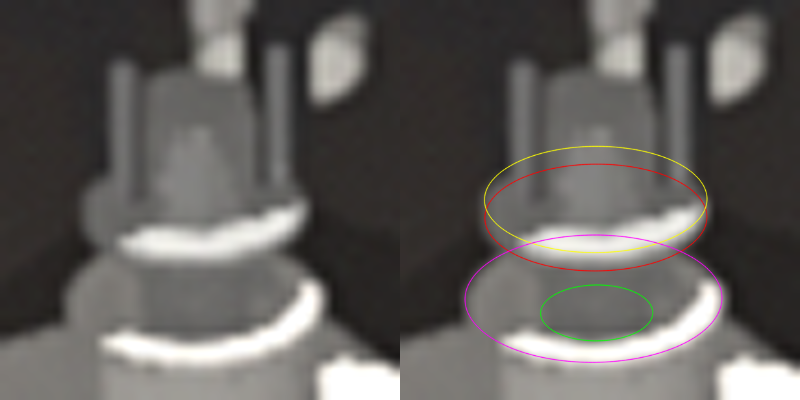

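Call:
{"name": "move_arm", "arguments": {"steps": [-1,-0.03,-0.03,-0.2,0,0,0,-1,0,0,-0.2,0,0,0,-1,0,0,0,0,0,0]}}

```text
t: 9.9
eef_pos: [0.4687, 0.1499, 0.0658]
tool_rot: [-0.0, 0.703, 0.712, -0.0]
contact_force: [-0.4, -0.3, -1.8]
gripper_width: 0.339
```

Call:
{"name": "move_arm", "arguments": {"steps": [-1,0,0,-0.2,0,0,0,-1,0,0,-0.1,0,0,0,-1,0,0,0,0,0,0]}}

```text
t: 10.2
eef_pos: [0.4688, 0.15, 0.0629]
tool_rot: [-0.0, 0.703, 0.712, -0.0]
contact_force: [0.6, 0.5, -2.0]
gripper_width: 0.339
```

Call:
{"name": "move_arm", "arguments": {"steps": [-1,0,0,-0.1,0,0,0,-1,0,0,-0.1,0,0,0,-1,0,0,0,0,0,0]}}

```text
t: 10.5
eef_pos: [0.4688, 0.15, 0.061]
tool_rot: [-0.0, 0.703, 0.712, -0.0]
contact_force: [0.3, -1.0, -2.1]
gripper_width: 0.337
```

Call:
{"name": "move_arm", "arguments": {"steps": [-1,0,0,-0.1,0,0,0,-1,0,0,-0.1,0,0,0,-1,0,0,0,0,0,0]}}

```text
t: 10.8
eef_pos: [0.4691, 0.1501, 0.0598]
tool_rot: [0.0, 0.703, 0.712, 0.0]
contact_force: [-2.9, -0.9, 8.6]
gripper_width: 0.334
```

Call:
{"name": "move_arm", "arguments": {"steps": [-1,0,0,0.03,0,0,4,-1,0,0,0.03,0,0,4,-1,0,0,0,0,0,0]}}

```text
t: 11.1
eef_pos: [0.4689, 0.15, 0.0597]
tool_rot: [-0.0, 0.651, 0.759, 0.0]
contact_force: [1.1, -1.1, -2.9]
gripper_width: 0.335
```

Call:
{"name": "move_arm", "arguments": {"steps": [-1,0,0,-0.1,0,0,0,-1,0,0,0,0,0,0]}}

```text
t: 11.3
eef_pos: [0.4687, 0.1501, 0.0585]
tool_rot: [-0.0, 0.652, 0.758, -0.0]
contact_force: [0.7, 0.6, -1.8]
gripper_width: 0.336
```

Call:
{"name": "move_arm", "arguments": {"steps": [-1,0,0,-0.1,0,0,0,-1,0,0,-0.05,0,0,0,-1,0,0,0,0,0,0]}}

```text
t: 11.6
eef_pos: [0.4688, 0.1502, 0.0571]
tool_rot: [-0.0, 0.651, 0.759, 0.0]
contact_force: [-0.6, 0.8, -2.4]
gripper_width: 0.34
```

Call:
{"name": "move_arm", "arguments": {"steps": [-1,0,0,-0.1,0,0,0,-1,0,0,-0.1,0,0,0,-1,0,0,0,0,0,0]}}

```text
t: 11.9
eef_pos: [0.4689, 0.1503, 0.0551]
tool_rot: [-0.0, 0.651, 0.759, 0.0]
contact_force: [-0.1, 1.1, -2.7]
gripper_width: 0.337
```

Call:
{"name": "move_arm", "arguments": {"steps": [-1,0,0,-0.1,0,0,0,-1,0,0,-0.1,0,0,0,-1,0,0,0,0,0,0]}}

```text
t: 12.2
eef_pos: [0.4687, 0.1497, 0.0529]
tool_rot: [-0.0, 0.651, 0.759, -0.0]
contact_force: [-0.1, 1.1, -2.7]
gripper_width: 0.337
```

Call:
{"name": "move_arm", "arguments": {"steps": [-1,0,0,-0.1,0,0,0,-1,0,0,-0.1,0,0,0,-1,0,0,0,0,0,0]}}

```text
t: 12.5
eef_pos: [0.4689, 0.1497, 0.0515]
tool_rot: [0.0, 0.651, 0.759, -0.0]
contact_force: [-2.6, -1.3, 4.3]
gripper_width: 0.336
```

```bash
python3 - <<'E'
from h import *
ovl("s12.png")
E
```

```text
[0.4688 0.1497 0.0515] bot 0.0162 flange-up 0.0032 [ 2.000e-04  6.514e-01  7.588e-01 -3.000e-04] [-0.91 -1.25  4.72] [-0.32  0.44  0.02] 12.55 0.335 q7 -0.66
```

View pics/s12.png

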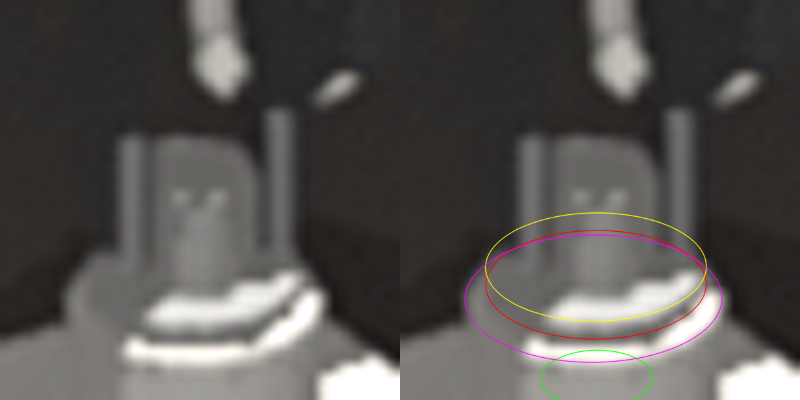

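Call:
{"name": "move_arm", "arguments": {"steps": [-1,0,0,0,0,0,-4,-1,0,0,-0.03,0,0,-4,-1,0,0,-0.03,0,0,-4,-1,0,0,0,0,0,0]}}

```text
t: 12.95
eef_pos: [0.4691, 0.15, 0.0506]
tool_rot: [0.0, 0.727, 0.686, 0.0]
contact_force: [0.0, 0.5, 0.1]
gripper_width: 0.336
```

```bash
cat >> h.py <<'E'
def st():
    ob=status.get_obs(); o=ob["eef_pos"]; q=ob["tool_rot"]
    print(o.round(4),"up_mm",((o[2]-.0483)*1e3).round(2),"yaw",np.degrees(2*np.arctan2(q[2],q[1])).round(2),"F",ob["contact_force"].round(2),"M",ob["torque"].round(3),"q7",ob["q"][6].round(2),"qt",q.round(4),ob["t"])
E
python3 -c "from h import *;st()"
```

```text
[0.4691 0.15   0.0506] up_mm 2.34 yaw 86.69 F [0.   0.55 0.12] M [-0.035 -0.055  0.031] q7 -0.84 qt [2.000e-04 7.272e-01 6.864e-01 1.000e-04] 12.95
```

Call:
{"name": "move_arm", "arguments": {"steps": [-1,0,0,-0.04,0,0,-4,-1,0,0,-0.03,0,0,-4,-1,0,0,-0.03,0,0,-4,-1,0,0,0,0,0,0]}}

```text
t: 13.35
eef_pos: [0.4693, 0.1501, 0.0497]
tool_rot: [0.0, 0.794, 0.607, 0.0]
contact_force: [1.5, -0.0, -0.0]
gripper_width: 0.334
```

```bash
python3 -c "from h import *;st()"
```

```text
[0.4693 0.1501 0.0497] up_mm 1.45 yaw 74.79 F [ 1.46 -0.01 -0.03] M [-0.079 -0.146 -0.096] q7 -1.01 qt [2.000e-04 7.945e-01 6.073e-01 3.000e-04] 13.35
```

Call:
{"name": "move_arm", "arguments": {"steps": [-1,0,0,-0.03,0,0,-4,-1,0,0,-0.03,0,0,-4,-1,0,0,-0.03,0,0,-3,-1,0,0,0,0,0,0]}}

```text
t: 13.75
eef_pos: [0.4692, 0.1501, 0.0489]
tool_rot: [0.0, 0.849, 0.529, 0.0]
contact_force: [0.8, -1.0, 1.8]
gripper_width: 0.333
```

```bash
python3 -c "from h import *;st()"
```

```text
[0.4692 0.1501 0.0489] up_mm 0.6 yaw 63.86 F [ 0.81 -1.01  1.79] M [-0.149 -0.1    0.027] q7 -1.17 qt [2.000e-04 8.487e-01 5.289e-01 3.000e-04] 13.75
```

Call:
{"name": "move_arm", "arguments": {"steps": [-1,0,0,-0.02,0,0,-3,-1,0,0,-0.025,0,0,-3,-1,0,0,0,0,0,0]}}

```text
t: 14.05
eef_pos: [0.4692, 0.15, 0.0485]
tool_rot: [0.0, 0.875, 0.484, 0.0]
contact_force: [0.5, -1.5, 3.8]
gripper_width: 0.333
```

```bash
python3 -c "from h import *;st();ovl('s13.png')"
```

```text
[0.4692 0.15   0.0485] up_mm 0.19 yaw 57.86 F [ 0.5  -1.46  3.76] M [-0.217  0.018 -0.013] q7 -1.26 qt [2.000e-04 8.752e-01 4.838e-01 3.000e-04] 14.05
[0.4692 0.15   0.0485] bot 0.0132 flange-up 0.0002 [2.000e-04 8.750e-01 4.841e-01 3.000e-04] [ 0.74 -1.19  4.67] [-0.26 -0.02 -0.01] 14.1 0.339 q7 -1.26
```

View pics/s13.png

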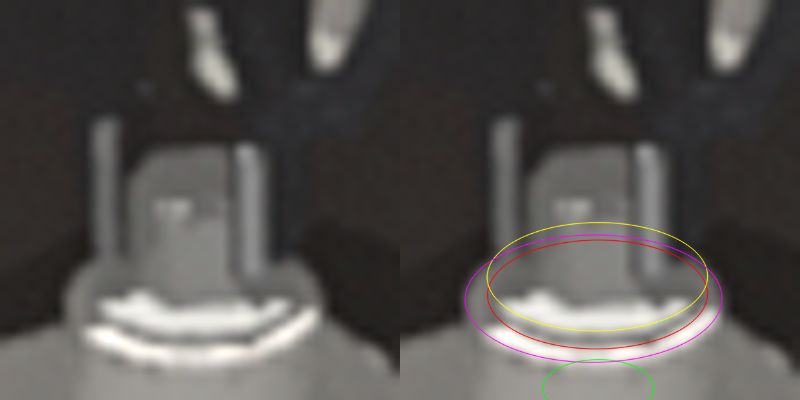

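Call:
{"name": "move_arm", "arguments": {"steps": [-1,0,0,-0.02,0,0,-3,-1,0,0,-0.025,0,0,-3,-1,0,0,0,0,0,0]}}

```text
t: 14.4
eef_pos: [0.4689, 0.1498, 0.0484]
tool_rot: [0.0, 0.899, 0.437, -0.0]
contact_force: [-1.2, -2.6, 11.1]
gripper_width: 0.34
```

```bash
python3 -c "from h import *;st()"
```

```text
[0.4689 0.1498 0.0484] up_mm 0.06 yaw 51.83 F [-1.16 -2.63 11.07] M [-0.369  0.583  0.025] q7 -1.34 qt [ 3.000e-04  8.994e-01  4.370e-01 -1.000e-04] 14.4
```

Call:
{"name": "move_arm", "arguments": {"steps": [-1,0,0,0.02,0,0,-3,-1,0,0,0,0,0,0]}}

```text
t: 14.6
eef_pos: [0.4687, 0.1498, 0.0484]
tool_rot: [0.0, 0.911, 0.413, -0.0]
contact_force: [-1.8, -1.8, 8.9]
gripper_width: 0.337
```

```bash
python3 -c "from h import *;st()"
```

```text
[0.4687 0.1498 0.0484] up_mm 0.1 yaw 48.83 F [-1.8  -1.78  8.9 ] M [-0.275  0.499 -0.029] q7 -1.39 qt [ 2.000e-04  9.106e-01  4.134e-01 -2.000e-04] 14.6
```

```bash
cat >> h.py <<'E'
def seat(name):
    c=cams.read_camera("side"); im=c["pixels"][:,:,::-1].astype(float); im=np.clip((im-15)*1.3,0,255).astype(np.uint8)
    P=(.468,.1487)
    A=draw(c,im,289,228,17,24,[]); B=draw(c,im,289,228,17,24,[(circ(*P,.045,.027),(0,255,255)),(circ(*P,.04,.027),(0,0,255)),(circ(*P,.04,.0315),(255,0,255))])
    cv2.imwrite("pics/"+name,cv2.resize(np.hstack([A,B]),(800,400)))
E
python3 -c "from h import *;st();seat('s14.png')"
```

```text
[0.4687 0.1498 0.0484] up_mm 0.1 yaw 48.83 F [-1.8  -1.78  8.9 ] M [-0.275  0.499 -0.029] q7 -1.39 qt [ 2.000e-04  9.106e-01  4.134e-01 -2.000e-04] 14.6
```

View pics/s14.png

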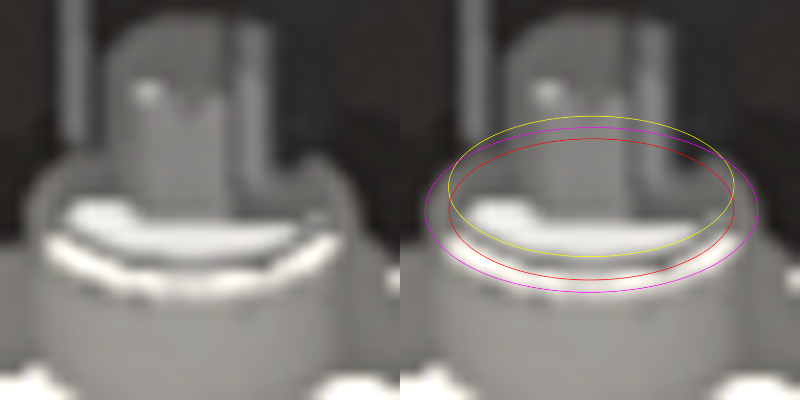

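Call:
{"name": "move_arm", "arguments": {"steps": [-1,0,0,0,0,0,-3,-1,0,0,0,0,0,0]}}

```text
t: 14.85
eef_pos: [0.4686, 0.1499, 0.0484]
tool_rot: [0.0, 0.921, 0.389, -0.0]
contact_force: [-1.5, -1.7, 8.2]
gripper_width: 0.34
```

```bash
python3 -c "from h import *;st()"
```

```text
[0.4686 0.1499 0.0484] up_mm 0.09 yaw 45.84 F [-1.51 -1.69  8.19] M [-0.249  0.608  0.008] q7 -1.43 qt [ 2.000e-04  9.211e-01  3.894e-01 -3.000e-04] 14.85
```

Call:
{"name": "move_arm", "arguments": {"steps": [-1,0,0,0,0,0,-3,-1,0,0,0,0,0,0]}}

```text
t: 15.05
eef_pos: [0.4684, 0.1498, 0.0484]
tool_rot: [0.0, 0.931, 0.365, -0.0]
contact_force: [-2.5, -2.3, 9.4]
gripper_width: 0.333
```

```bash
python3 -c "from h import *;st()"
```

```text
[0.4684 0.1498 0.0484] up_mm 0.08 yaw 42.84 F [-2.51 -2.26  9.35] M [-0.251  0.681  0.066] q7 -1.47 qt [ 2.000e-04  9.309e-01  3.652e-01 -4.000e-04] 15.05
```

Call:
{"name": "move_arm", "arguments": {"steps": [-1,0,0,0,0,0,-3,-1,0,0,0,0,0,0]}}

```text
t: 15.25
eef_pos: [0.4685, 0.1499, 0.0484]
tool_rot: [0.0, 0.94, 0.341, -0.0]
contact_force: [-2.2, -2.1, 9.4]
gripper_width: 0.339
```

```bash
python3 -c "from h import *;st();seat('s15.png')"
```

```text
[0.4685 0.1499 0.0484] up_mm 0.05 yaw 39.87 F [-2.24 -2.08  9.42] M [-0.145  0.649  0.112] q7 -1.52 qt [ 2.000e-04  9.401e-01  3.409e-01 -3.000e-04] 15.25
```

View pics/s15.png

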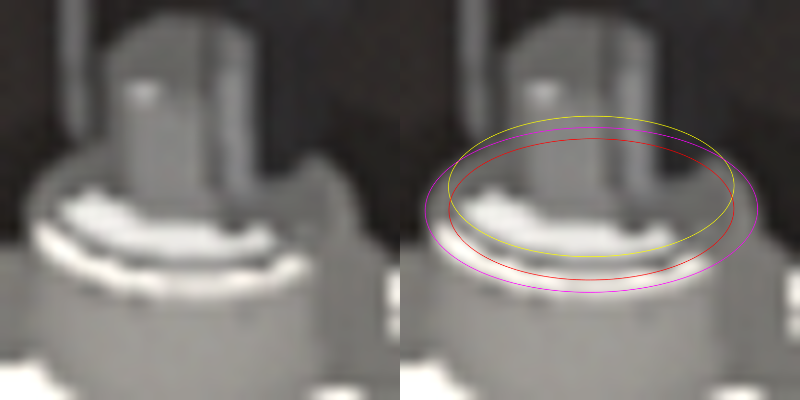

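Call:
{"name": "move_arm", "arguments": {"steps": [-1,0,0,0.04,0,0,-2,-1,0,0,0.04,0,0,0,-1,0,0,0,0,0,0]}}

```text
t: 15.6
eef_pos: [0.4686, 0.1502, 0.0484]
tool_rot: [-0.0, 0.946, 0.324, -0.0]
contact_force: [0.5, -0.9, -3.7]
gripper_width: 0.339
```

```bash
python3 -c "from h import *;st()"
```

```text
[0.4686 0.1502 0.0484] up_mm 0.13 yaw 37.86 F [ 0.47 -0.92 -3.72] M [ 0.272 -0.033  0.354] q7 -1.54 qt [-1.000e-04  9.459e-01  3.244e-01 -2.000e-04] 15.6
```

Call:
{"name": "move_arm", "arguments": {"steps": [-0.2,0,0,0,0,0,0,0,0,0,0,0,0,0,0.2,0,0,0,0,0,0,0.2,0,0,0,0,0,0,0.2,0,0,0,0,0,0]}}

```text
t: 16.1
eef_pos: [0.4689, 0.1501, 0.0488]
tool_rot: [0.0, 0.946, 0.323, 0.0]
contact_force: [-0.9, 1.1, 0.3]
gripper_width: 0.602
```

```bash
python3 -c "from h import *;st();seat('s16.png')"
```

```text
[0.4689 0.1501 0.0488] up_mm 0.54 yaw 37.73 F [-0.85  1.08  0.3 ] M [ 0.026 -0.024 -0.059] q7 -1.55 qt [0.000e+00 9.463e-01 3.233e-01 1.000e-04] 16.1
```

View pics/s16.png

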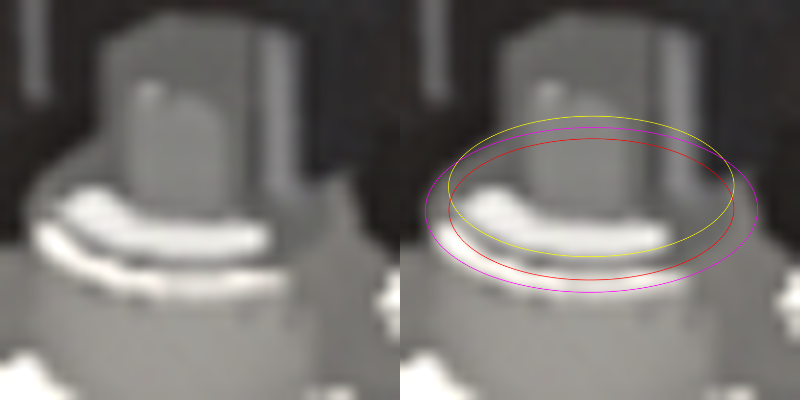

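Flange now shows its front edge at the seated outline. I lift clear and look at both views.

Call:
{"name": "move_arm", "arguments": {"steps": [0.2,0,0,1.0,0,0,0,0.2,0,0,2.0,0,0,0,0.2,0,0,4.0,0,0,0,0.2,0,-2,4.0,0,0,0,0.2,-1,-4,3.0,0,0,0,0.2,-1,-4,2,0,0,0,0.2,-1,-4,0,0,0,0,0.2,0,-4,0,0,0,0]}}

```text
t: 16.95
eef_pos: [0.4381, -0.0306, 0.2098]
tool_rot: [0.0, 0.946, 0.323, 0.001]
contact_force: [1.3, 1.0, -0.7]
gripper_width: 0.602
```

Call:
{"name": "move_arm", "arguments": {"steps": [0.2,0,-4,0,0,0,0,0.2,0,-4,0,0,0,0,0.2,0,-4,0,0,0,0,0.2,0,-4,0,0,0,0,0.2,0,0,0,0,0,0]}}

```text
t: 17.45
eef_pos: [0.4382, -0.1947, 0.209]
tool_rot: [0.001, 0.948, 0.319, 0.0]
contact_force: [0.3, 0.7, -0.2]
gripper_width: 0.599
```

```bash
python3 - <<'E'
from h import *
st(); seat('s17.png')
s=cams.read_camera("side"); cv2.imwrite("pics/s18.png",s["pixels"][:,:,::-1])
t=cams.read_camera("top"); P=(.4687,.1507)
B=draw(t,t["pixels"][:,:,::-1].copy(),302,247,25,12,[(circ(*P,.045,.027),(0,0,255)),(circ(*P,.073,.015),(0,255,0))])
A=draw(t,t["pixels"][:,:,::-1].copy(),302,247,25,12,[])
cv2.imwrite("pics/t17.png",cv2.resize(np.hstack([A,B]),(800,400)))
for q in("plug_hex","plug_flange","port_mouth"):
  for n,c in(("side",s),("top",t)):
    for x in models.place_of(n,q)[:1]:
      v,u=x["position"]; z=dict(plug_hex=.059,plug_flange=.04,port_mouth=.04)[q]; print(q,n,round(x["score"],2),atz(c,u,v,z).round(4))
E
```

```text
[ 0.4382 -0.1947  0.209 ] up_mm 160.7 yaw 37.26 F [ 0.31  0.71 -0.2 ] M [0.035 0.018 0.006] q7 -0.65 qt [1.100e-03 9.476e-01 3.195e-01 1.000e-04] 17.45
plug_hex side 0.63 [0.462  0.1541 0.059 ]
plug_hex top 0.81 [0.4726 0.1519 0.059 ]
plug_flange side 0.67 [0.4723 0.1555 0.04  ]
plug_flange top 0.94 [0.4689 0.1547 0.04  ]
port_mouth side 0.56 [0.4648 0.1432 0.04  ]
port_mouth top 0.85 [0.4736 0.1532 0.04  ]
```

View pics/s17.png

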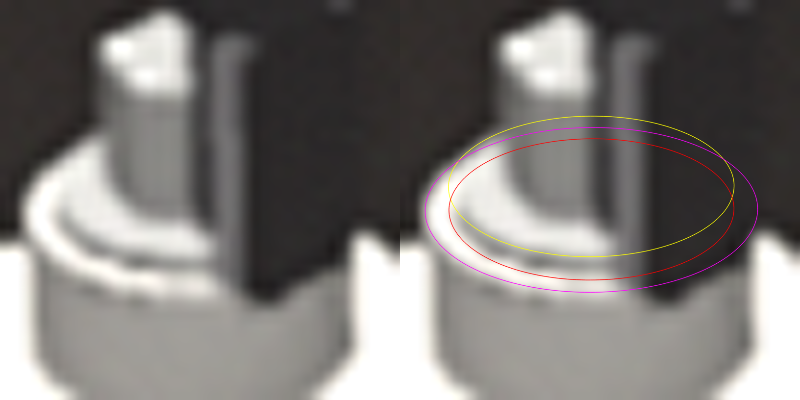

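View pics/t17.png

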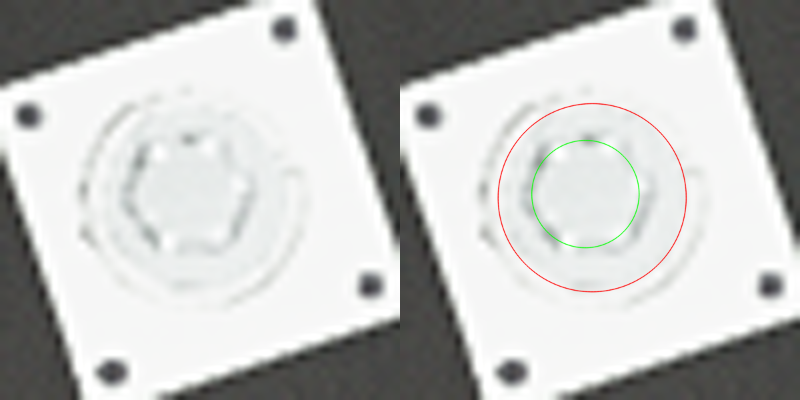

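View pics/s18.png

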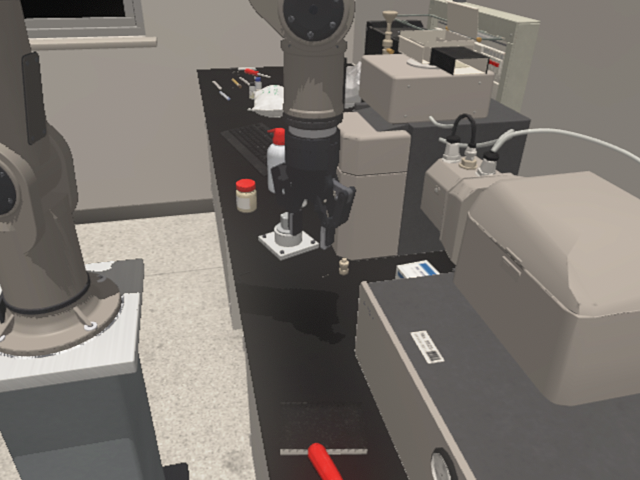

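Call:
{"name": "move_arm", "arguments": {"steps": [0.2,-3,0,1,0,0,0,0.2,-3,-2,1,0,0,0,0.2,-3,-3,0,0,0,0,0.2,-1,-4,0,0,0,0,0.2,-1,-4,0,0,0,0,0.2,0,-4,0,0,0,0,0.2,0,0,0,0,0,0]}}

```text
t: 18.6
eef_pos: [0.3281, -0.3638, 0.2285]
tool_rot: [0.001, 0.947, 0.321, -0.0]
contact_force: [-0.7, -0.5, -0.0]
gripper_width: 0.599
```

```bash
python3 - <<'E'
from h import *
st(); seat('s19.png')
E
```

```text
[ 0.3281 -0.3638  0.2285] up_mm 180.24 yaw 37.4 F [-0.69 -0.53 -0.04] M [ 0.088 -0.012 -0.043] q7 -0.19 qt [ 1.400e-03  9.472e-01  3.206e-01 -2.000e-04] 18.6
```

View pics/s19.png

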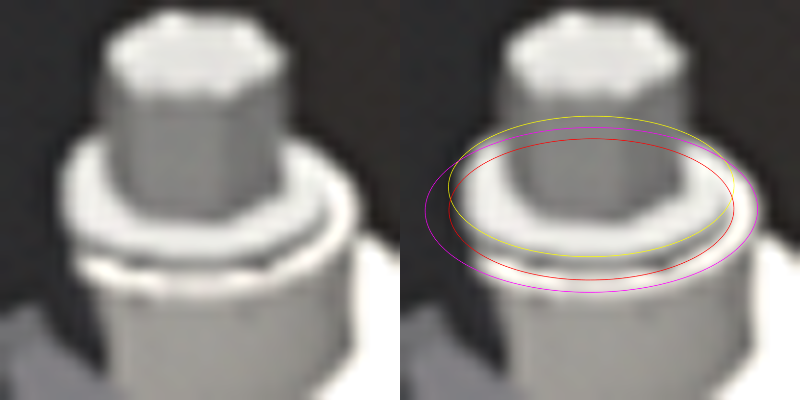

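```bash
python3 -c "
from station import order,status
print(order.hand_in(), status.get_obs()['t'])"
```

```text
the job is handed in; nothing more can be done
the job is handed in; nothing more can be done
```

The plug is screwed into the port with its flange on the rim. I let go, backed the arm clear and handed the job in at about 18.6 s. No verdict is reported, so this rests on my own checks.

**What I did:**
- I gripped the hex on its flats and set the plug upright into the bore. The lugs came to rest on the thread with the flange about 11.5 mm above the rim.
- I turned it back about 8°, and it dropped into the start with the flange about 3 mm up.
- I then turned it about 61° clockwise. It sank about 3 mm and stopped.

**Last checks:**
- **Seating:** Height stayed constant over about the last 15–20° of turning, and the turning moment rose to 0.35 N m. A slight upward pull did not lift it.
- **Forces:** The forces I read between moves stayed at about 11 N or less.
- **Camera, after release:** The flange's front edge in the side view is within about 0.5 mm of where a seated flange should be, and the flange looks level. The arm hid part of the left side in that view. The top view shows the hex centred to within about 2 mm.

**What disagreed:**
- **Fingertip height:** In the pictures the fingertips stood about 30 mm higher than the stated 25 mm ahead of the TCP. I set the grasp height by picture and force, and measured all heights from the grasp.
- **Port position:** The two cameras disagreed by about 2 mm on where the port is.
- **Bystanders:** I had no sign of contact with the jar, beaker, tape or fitting. I did not measure their positions again afterwards.

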